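Set the water-bath dial to its long line and start it

TASK

On the water bath's control desk, push the dial round by its finger stud with your fingertips until the dial's index mark lines up with the longest line of the scale, then press the wider of the two buttons (start) fully down and let it come back up. Push gently, do not pinch the stud, leave the narrower button alone, and do not disturb the jars, glassware and other things standing about.

Things in the scene. Friction and masses are not known exactly. Their poses are not given: they have to be found in the camera images.
- console: the bath's control desk, a fixed white box 220 mm (its x) by 370 mm (its y) and 60 mm tall, origin at the centre of its underside. The dial is on its right half (its -y), the two push buttons on its left half (+y)
- dial_axis (a point): point on the dial's turning axis (vertical) at the level of the dial's flat top face, 75 mm above the table. The dial is a flat aluminium disc 128 mm across, 8 mm thick
- dial (a joint): angle of the dial, rad, positive counter-clockwise seen from above; at 0 the index mark points along the desk's -x (front, towards the robot). Stops at -2.8 and 2.8. Turns stiffly (friction about 0.12 N m, that is about 3 N at the stud), and stays where it is left
- dial_stud (a point): centre of the top of the dial's finger stud: a plain upright grey post 16 mm in diameter standing 24 mm up from the dial's top face, 44 mm from the dial's axis, on the index mark. Pushing it sideways round the axis turns the dial. Nothing else stands up from the dial's face
- dial_index (a point): outer end of the dial's index mark, on the rim 64 mm from the axis: a dark line 4 mm wide, running radially from near the centre under the stud out to the rim, the only line on the dial
- long_line: the target: the longest line of the fixed scale plate round the dial, a dark radial strip 32 mm long, 4 mm wide, 1.5 mm high; origin in the middle of the strip, 82 mm from the dial's axis; its y axis runs along the strip (radially), its x across it. It lies roughly to the left or roughly to the right of the dial. The scale plate (200 mm across, its top 66 mm above the table) is fixed and also has fine 8 mm lines all round
- short_line: the wrong line, diametrically opposite the long line: same width and height but only 12 mm long; origin in its middle, 82 mm from the dial's axis
- start_top (a point): centre of the top of the START button, the wider round grey push button (38 mm across), 82 mm above the table when up, in a fixed black housing 54 mm across whose top is 72 mm above the table. Either button may be the one nearer to the robot
- start (a joint): START button's travel, m: 0 up, 0.006 fully down (takes about 5 N, springs back when released)
- stop_top (a point): centre of the top of the STOP button, the narrower round grey push button (22 mm across), of the same height, in a smaller housing, 110 mm from the start button
- stop (a joint): STOP button's travel, m: 0 up, 0.006 fully down
- sample_jar: small closed sample jar, 32 mm wide and 34 mm tall, standing on the desk top near its front (robot side) edge, between dial and buttons; origin at the centre of its underside
- check_weight: small brass cylinder (check weight), 24 mm wide and 26 mm tall, standing on the desk top near its far edge, between dial and buttons; origin at the centre of its underside
- card_tube: upright cardboard tube, 56 mm wide and 100 mm tall, on the table to the right; origin at the centre of its underside
- beaker: open glass beaker, 70 mm wide at the rim and 90 mm tall, on the table to the right; origin at the centre of its underside
- amber_bottle: amber bottle, 52 mm wide and 120 mm tall, on the table to the left; origin at the centre of its underside
- cream_jar: white cream jar, 64 mm wide and 55 mm tall, on the table to the left; origin at the centre of its underside
- spatula: spatula lying flat on the table beyond the desk, roughly along y; origin at the middle of its underside

How it is judged:
On the way, in this order (a step that is already met when the one before it is completed fails the run):
1. the dial's index mark is lined up with the long scale line (x of dial_index in the frame of long_line between -0.004 and 0.004 m and horizontal distance between dial_index and long_line below 0.03 m), for 0.3 s.
2. the wide start button is pressed fully down, with the dial still lined up (all of step 1 and value of joint start above 0.0048 m), for 0.05 s.
At the end, for the whole second after the job is handed in: The outer end of the index mark is within 4 mm sideways of the middle of the long scale line (about one line's width, 3.6 degrees), the dial at rest, both buttons up again (within 2 mm) (all of step 1 and value of joint each of start, stop below 0.002 m and velocity of joint dial between -0.05 and 0.05 rad/s); the robot touches nothing.
It fails at once if the start button is pressed while the index mark is not lined up with the long line (value of joint start above 0.0035 m and not (x of dial_index in the frame of long_line between -0.004 and 0.004 m and horizontal distance between dial_index and long_line below 0.03 m)).
It fails at once if the narrow stop button is pressed (value of joint stop above 0.0035 m).
It fails at once if the dial is pinched or forced (more than 25 N between fingers and dial) (contact force between the fingers and dial above 25 N).
It fails at once if a bystander is moved by more than 20 mm or lifted (distance of any of sample_jar, check_weight, card_tube, beaker, amber_bottle, cream_jar, spatula from where it was at the start of the episode above 0.02 m).
It also fails if it takes over 58 s, if anything falls off the work surface, if the arm or the gripper's body presses on something with over 40 N, if the wrist force passes 120 N, or if a joint passes its speed limit or range.

ROBOT

A 6-joint arm with a two-finger parallel gripper is mounted at the origin on the work surface. World frame = base frame: x ahead of the robot, y to its left, z up, the work surface at z = 0. Lengths are in m, angles in rad, forces in N, time in s.
With the tool pointing down it reaches from about 0.375 to 0.975 m from the base axis. Payload 3.8 kg.
Tool frame: the origin (TCP) lies where the fingers leave the gripper's body, on its centre line; the fingertips stand 64 mm ahead of it and the grasp point (between the pads) lies 45 mm ahead of it; z points along the fingers, x is the direction in which the jaws open and shut, and the axes are right-handed (so a half turn about z gives the same grasp; the last joint's range is limited). The gripper opens to 88 mm and grips with 3 to 60 N. Pads are 18 mm wide; open, the fingers measure 123 mm over their backs; the gripper's body (75 mm by 187 mm) begins 45 mm behind the grasp point.
Start: joints at [1.101, 0.264, 1.604, -0, 1.274, -0.037], TCP at [0.283, 0.613, 0.303] pointing down, gripper open.
Joint ranges: [-2.63, 2.63], [-0.94, 2.18], [0.31, 2.57], [-1.31, 4.45], [0, 2.66], [-2.55, 2.55]. Speed limits (rad/s): [2.57, 2.57, 3.14, 3.14, 3.14, 3.14].

INTERFACE

Orientations are given as [roll, pitch, yaw] about the fixed x, y, z axes, in that order (R = Rz(yaw) Ry(pitch) Rx(roll)).
In Python, from workcell import * gives the robot as it stands.
- The arm moves only by the tool send_rows, never from a script. Its arguments are lists of equal length, an entry for each row: "linear": the shift along the tool's x, y, z in cm, a list of three; "rot": the turn, a rotation vector about the tool's x, y, z in degrees, a list of three. In form: {"linear": [[dx, dy, dz], ...], "rot": [[wx, wy, wz], ...]}. A call has 1 to 10 rows; each row is the pose to reach, as a shift and turn from the pose commanded when the call began, along the tool's axes at that moment; what a row does not reach only later rows make up. A row lasts 1/12 s, in which the tool goes at most 41.7 mm and 7.16 degrees, less where a joint would pass 70% of its speed; a pose out of reach is approached as far as the arm can. A call with a gripper value outside its range is refused whole. "gripper" is the finger opening in cm, from 0 to 8.81, set as the call begins (left out, the last holds). The fingers move at their own pace and stop on an object; "newtons" is the grip in N (left out, the last holds). Time passes only in rows, so rows that repeat a pose let the fingers close. It gives the time, the measured TCP pose, the force and the opening at its end, in the units of the state.
- sense(): the state, without advancing time (a new reading comes with each control period).
- camera(name): name is "side" or "top"; returns a dict with "img" (400x640x3 uint8, red, green, blue), "z_map" (400x640 float32, m along the optical axis (not along the pixel's ray), 0 where there is no reading), "fx", "fy", "cx", "cy" (pixels), "xyz" and "orientation" of the camera in the world. Camera axes: x right, y down, z forward; pixel columns grow to the right and rows downward; lengths in m; the calibration is good to about 2 mm. A picture is of the moment at which its call begins.
- close_job(): hands the job in, once; it reports no verdict.
Trained networks look in a picture, given as the dict that the camera call returned (one of the last four; its "shot" number tells which), for a name from the list of things; names that differ only in an ending like _2 or _b are one class to them, and where a whole thing is asked for, a point or a joint stands for the part that bears it (a point fixed in the world has none). Each returns a list of dicts, best first, with "confidence" (0 to 1); they miss things now and then, are a little off and sometimes report something else, mostly with a low value. They report only what shows in the picture. A call takes as long as a camera call.
- recognise(picture, query): "rect" ([left, top, right, bottom] in pixels, round what is visible of it).
The state is a dict: "t": time; "joint_pos": joint angles; "joint_vel": joint speeds; "joint_torque": joint torques, N m; "eef_pos": TCP position; "tcp_rot": TCP orientation; "wrist_force": force on the tool from outside, world axes, zero at the start; "moment": the same for the moment, N m; "gripper_width": finger opening in m.
Only numpy, scipy, OpenCV 4.12 (cv2) and the standard library are available. Lean on these libraries where they do the work, as an engineer would, in place of code of your own. Each camera call takes 0.05 s, during which the arm holds its last target.

## Working session

There is one attempt and no reset: what is moved stays moved. The work goes in short steps, Python scripts to look and compute and a tool call to move; the robot and the scene stay as the last step left them, time stands still between calls to the robot, and variables do not carry over. Pictures are saved under pics/ and viewed, and the job is handed in when it is done.

Besides the shell and the picture viewer there is one more tool, called as name(argument=value, ...) on one line, values as JSON. send_rows: Moves the arm, as the interface text tells. Its arguments: {"type":"object","properties":{"linear":{"type":"array","items":{"type":"array","items":{"type":"number"}}},"rot":{"type":"array","items":{"type":"array","items":{"type":"number"}}},"gripper":{"type":"number"},"newtons":{"type":"number"}},"required":["linear","rot"]}

```bash
ls; mkdir -p pics
python3 - <<'E'
from workcell import *
import cv2
print(sense())
for n in ("top","side"):
    c=camera(n); cv2.imwrite(f"pics/{n}0.png",c["img"][:,:,::-1])
    print(n,c["shot"],c["fx"],c["fy"],c["cx"],c["cy"],c["xyz"],c["orientation"])
    import pickle; pickle.dump(c,open(f"{n}0.pkl","wb"))
    for q in ["dial_stud","dial_index","long_line","short_line","start_top","stop_top","dial","sample_jar","check_weight"]:
        r=recognise(c,q); print(q,[(x["rect"],round(x["confidence"],2)) for x in r[:3]])
E
```

```text
pics
{'t': 0.0, 'joint_pos': array([ 1.10108558e+00,  2.64757128e-01,  1.60536277e+00,  2.67276904e-06,
        1.27369343e+00, -3.68930961e-02]), 'joint_vel': array([ 3.69825159e-06, -1.25874496e-05, -3.17235690e-04,  1.56161222e-03,
       -6.43529538e-04, -1.14449645e-03]), 'joint_torque': array([-7.63062708e-04, -5.02099121e+01, -3.56876099e+01,  7.25873304e-02,
        2.93044362e-02, -1.95841053e-04]), 'eef_pos': array([0.28285662, 0.61225446, 0.30139123]), 'tcp_rot': array([-3.14150819e+00,  2.21907035e-03,  1.13797798e+00]), 'wrist_force': array([-0.63761951,  0.03132439, -0.67671446]), 'moment': array([0.00336778, 0.00201789, 0.01359927]), 'gripper_width': 0.08809702824206522}
top 1 399.6866425193586 399.6866425193586 313.3954313132257 197.95829719165647 [ 0.47600429 -0.02177836  1.2777534 ] [-3.02071979 -0.00445097 -1.55729875]
dial_stud [([299.8, 203.0, 344.1, 244.3], 0.65)]
dial_index [([300.5, 202.1, 340.1, 245.3], 0.96)]
long_line [([300.8, 202.9, 342.9, 248.3], 0.72)]
short_line [([302.2, 203.2, 340.5, 244.0], 0.4)]
start_top [([261.4, 184.2, 275.1, 195.1], 0.55)]
stop_top [([253.2, 217.9, 263.2, 226.4], 0.51)]
dial [([301.3, 203.0, 344.6, 245.5], 0.86)]
sample_jar [([432.9, 194.7, 463.7, 218.0], 0.57)]
check_weight [([291.4, 177.7, 298.3, 188.0], 0.42)]
side 2 421.4308464523339 421.4308464523339 318.4773957669541 204.4903216182449 [0.58021446 0.97673259 0.7040786 ] [-2.15044700e+00  2.92668711e-04 -3.12208259e+00]
dial_stud [([315.2, 183.8, 358.7, 206.2], 0.64), ([334.9, 229.9, 347.9, 236.7], 0.42)]
dial_index [([317.8, 182.6, 360.7, 208.8], 0.58), ([234.2, 191.1, 266.4, 257.6], 0.42)]
long_line []
short_line [([336.0, 229.7, 348.9, 236.9], 0.32)]
start_top []
stop_top [([335.2, 230.1, 345.6, 241.0], 0.64), ([291.3, 219.6, 305.8, 230.2], 0.27)]
dial [([317.2, 178.5, 361.0, 206.6], 0.9)]
sample_jar []
check_weight [([291.0, 204.6, 298.5, 215.9], 0.39)]
```

Run:
```python
import cv2
a=cv2.imread("pics/top0.png")
cv2.imwrite("pics/top0z.png",cv2.resize(a[160:280,220:380],None,fx=5,fy=5,interpolation=cv2.INTER_CUBIC))
a=cv2.imread("pics/side0.png")
cv2.imwrite("pics/side0z.png",cv2.resize(a[150:270,250:410],None,fx=5,fy=5,interpolation=cv2.INTER_CUBIC))
```

```text
(no output)
```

View pics/top0.png

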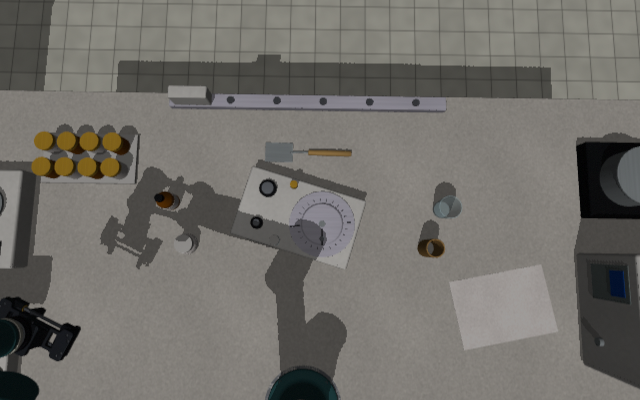

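View pics/top0z.png

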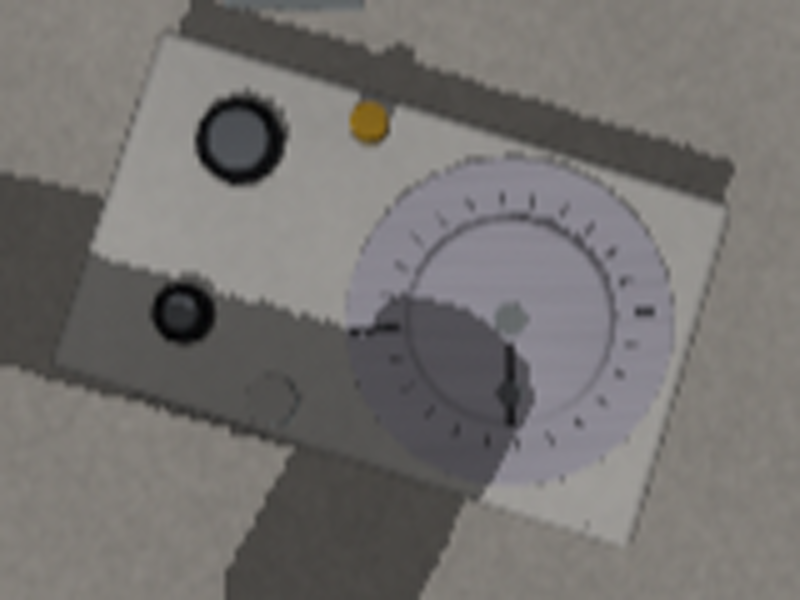

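View pics/side0z.png

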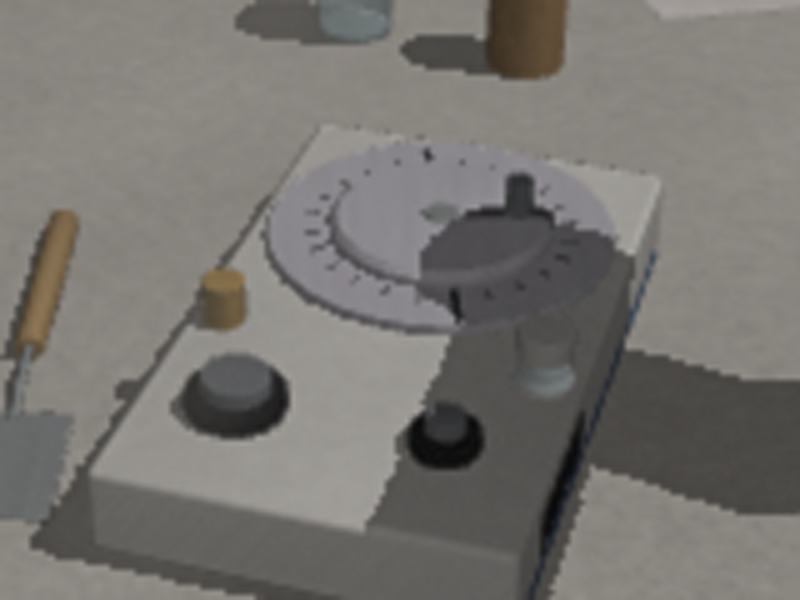

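View pics/side0.png

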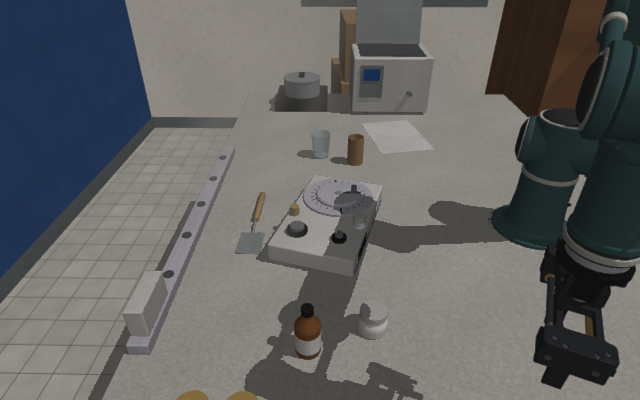

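The top view shows the wide START button on the far side at (268,188) and STOP on the near side at (256,222). The dial centre is about (322,223), with the index pointing towards the robot. The long line is on the left at about (295,226), and the short line is on the right at (349,222). The jar is at about (274,240) in shadow and the weight at (294,184). Next I turn these into world positions.

```bash
cat > h.py <<'E'
import numpy as np, cv2, pickle
from scipy.spatial.transform import Rotation as Ro
def ray(c,u,v):
    return Ro.from_euler('xyz',c["orientation"]).as_matrix()@np.array([(u-c["cx"])/c["fx"],(v-c["cy"])/c["fy"],1.])
def at(c,u,v,z):
    d=ray(c,u,v); o=np.array(c["xyz"]); return o+d*(z-o[2])/d[2]
def proj(c,p):
    q=Ro.from_euler('xyz',c["orientation"]).as_matrix().T@(np.array(p)-np.array(c["xyz"]))
    return np.array([c["fx"]*q[0]/q[2]+c["cx"],c["fy"]*q[1]/q[2]+c["cy"]])
# rectified top-down map at height z: returns image with px mm, origin x0(top) y0(left)
def rectify(c,z,cx,cy,half=.12,mm=0.4):
    n=int(2*half*1000/mm); I,J=np.mgrid[0:n,0:n]
    X=cx+half-I*mm/1000; Y=cy+half-J*mm/1000
    R=Ro.from_euler('xyz',c["orientation"]).as_matrix(); P=np.stack([X,Y,np.full_like(X,z)],-1)-np.array(c["xyz"])
    q=P@R
    return cv2.remap(c["img"],(c["fx"]*q[...,0]/q[...,2]+c["cx"]).astype(np.float32),(c["fy"]*q[...,1]/q[...,2]+c["cy"]).astype(np.float32),cv2.INTER_CUBIC)
def Z(n,X,Y):
    if n=="top": return 220+(X+.5)/5-.5,160+(Y+.5)/5-.5
    return 250+(X+.5)/5-.5,150+(Y+.5)/5-.5
E
python3 - <<'E'
from h import *
t=pickle.load(open("top0.pkl","rb"));s=pickle.load(open("side0.pkl","rb"))
L=dict(plateL=("top",345,318,.066),plateR=("top",675,318,.066),plateT=("top",515,153,.066),plateB=("top",515,486,.066),
 axis=("top",511,318,.075),studtop=("top",507,391,.099),idx_out=("top",511,423,.075),longout=("top",350,332,.0675),longin=("top",398,326,.0675),
 short=("top",645,312,.0675),start=("top",238,139,.082),stop=("top",183,314,.082),
 starts=("side",236,380,.082),stops=("side",447,420,.082),studs=("side",519,181,.099),axs=("side",439,211,.075),shorts=("side",428,155,.0675),longoutS=("side",460,320,.0675),longinS=("side",455,290,.0675),
 jar=("side",549,330,.094))
for k,(n,X,Y,z) in L.items():
    c=t if n=="top" else s
    print(k,n,at(c,*Z(n,X,Y),z).round(4))
u,v=Z("top",300,60);
for n,X,Y in (("top",300,200),("top",450,250),("top",511,391),("top",238,139)):
    u,v=Z(n,X,Y); d=t["z_map"][int(round(v)),int(round(u))]; print((np.array(t["xyz"])+ray(t,u,v)*d).round(4))
E
```

```text
plateL top [0.5452 0.0489 0.066 ]
plateR top [ 0.5479 -0.1512  0.066 ]
plateT top [ 0.6476 -0.053   0.066 ]
plateB top [ 0.4458 -0.0552  0.066 ]
axis top [ 0.546  -0.0515  0.075 ]
studtop top [ 0.5017 -0.049   0.099 ]
idx_out top [ 0.4833 -0.0522  0.075 ]
longout top [0.5367 0.0456 0.0675]
longin top [0.5407 0.0167 0.0675]
short top [ 0.5512 -0.1328  0.0675]
start top [0.6515 0.1149 0.082 ]
stop top [0.5453 0.1448 0.082 ]
starts side [0.6513 0.1242 0.082 ]
stops side [0.5464 0.1553 0.082 ]
studs side [ 0.5021 -0.0451  0.099 ]
axs side [ 0.5464 -0.0512  0.075 ]
shorts side [ 0.5515 -0.1281  0.0675]
longoutS side [0.5368 0.0478 0.0675]
longinS side [0.5388 0.0189 0.0675]
jar side [0.4936 0.0946 0.094 ]
[0.6172 0.0781 0.0626]
[ 0.5865 -0.0142  0.0762]
[ 0.5018 -0.0514  0.0988]
[0.6518 0.1152 0.0796]
```

send_rows(linear=[[-2.5,2.4,0],[-5,4.8,0],[-7.5,7.2,0],[-10,9.6,0],[-12.5,12,0],[-15,14.4,0],[-17.5,16.8,0],[-20,19.2,0],[-22.5,21.6,0],[-25,24,0]], rot=[[0,0,0],[0,0,0],[0,0,0],[0,0,0],[0,0,0],[0,0,0],[0,0,0],[0,0,0],[0,0,0],[0,0,0]], gripper=3.0, newtons=20)

```text
t: 1.83
eef_pos: [0.3963, 0.2836, 0.303]
tcp_rot: [3.141, -0.001, 1.138]
wrist_force: [0.6, 0.3, 0.1]
gripper_width: 0.03
```

```bash
cat >> h.py <<'E'
def go(s,x,y,z,yawdeg):
    R=Ro.from_euler('xyz',s["tcp_rot"]); d=R.inv().apply(np.array([x,y,z])-s["eef_pos"])*100
    T=Ro.from_euler('xyz',[np.pi,0,np.radians(yawdeg)]); r=(R.inv()*T).as_rotvec(degrees=True)
    print("t",round(s["t"],2),"pos",s["eef_pos"].round(4),"rot",np.degrees(s["tcp_rot"]).round(2),"F",s["wrist_force"].round(1),"w",round(s["gripper_width"],4))
    print("lin",d.round(2),"rot",r.round(2))
E
python3 - <<'E'
from workcell import *; from h import *
go(sense(),.502,-.050,.25,90)
E
```

```text
t 1.83 pos [0.3963 0.2836 0.303 ] rot [ 1.7997e+02 -4.0000e-02  6.5220e+01] F [0.6 0.3 0.1] w 0.03
lin [-25.86  23.57   5.29] rot [  0.04  -0.03 -24.78]
```

send_rows(linear=[[-2.6,2.4,0.5],[-5.2,4.7,1.0],[-7.8,7.1,1.6],[-10.4,9.4,2.1],[-13,11.8,2.6],[-15.6,14.2,3.2],[-18.2,16.5,3.7],[-20.8,18.9,4.2],[-23.4,21.2,4.8],[-25.9,23.6,5.3]], rot=[[0,0,-2.5],[0,0,-5],[0,0,-7.5],[0,0,-10],[0,0,-12.5],[0,0,-15],[0,0,-17.5],[0,0,-20],[0,0,-22.5],[0,0,-24.8]])

```text
t: 2.67
eef_pos: [0.5018, -0.0508, 0.2497]
tcp_rot: [3.141, 0.0, 1.573]
wrist_force: [0.2, 1.2, 0.7]
gripper_width: 0.0297
```

Run:
```python
from workcell import *; from h import *
go(sense(),.502,-.050,.147,90)
for n in ("top","side"):
    c=camera(n)
    pickle.dump(c,open(f"{n}1.pkl","wb"))
    if n=="side": cv2.imwrite("pics/side1z.png",cv2.resize(c["img"][120:270,250:410,::-1],None,fx=4,fy=4,interpolation=cv2.INTER_CUBIC))
    else: cv2.imwrite("pics/top1z.png",cv2.resize(c["img"][140:290,220:420,::-1],None,fx=4,fy=4,interpolation=cv2.INTER_CUBIC))
```

```text
t 2.67 pos [ 0.5018 -0.0508  0.2497] rot [179.97   0.    90.11] F [0.2 1.2 0.7] w 0.0297
lin [ 0.08  0.02 10.27] rot [0.03 0.   0.11]
```

View pics/side1z.png

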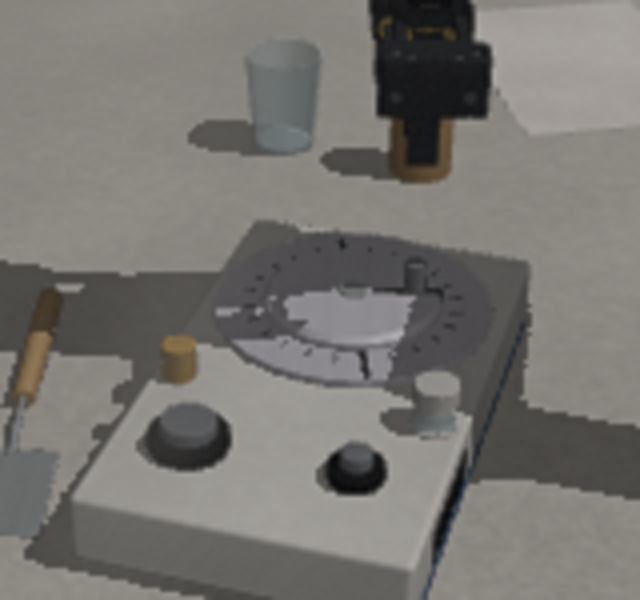

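View pics/top1z.png

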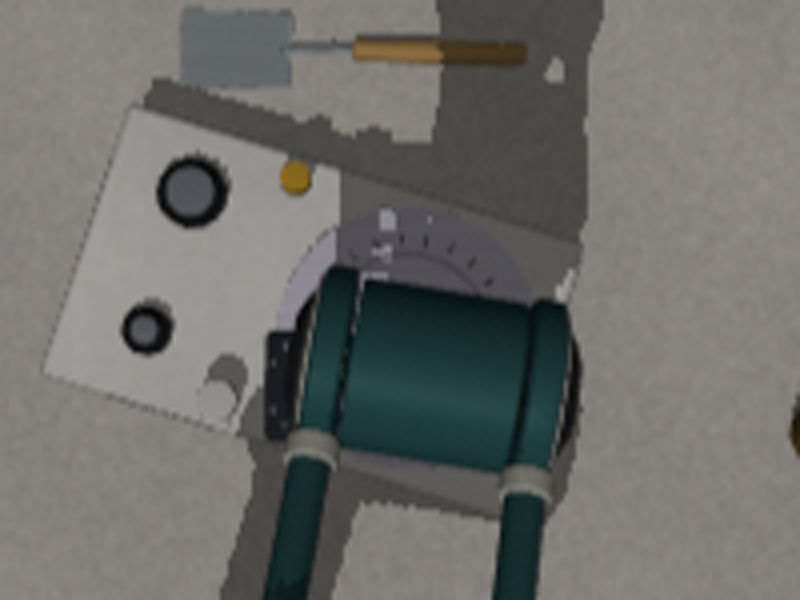

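The side view shows the gripper above the stud, in line with it at zoomed (415,270), and nothing in the way of the descent. The stud sits about centred between the fingers, so I go down.

send_rows(linear=[[0,0,2],[0,0,4],[0,0,6],[0,0,7.5],[0,0,8.5],[0,0,9.5],[0,0,10.3],[0,0,10.3]], rot=[[0,0,0],[0,0,0],[0,0,0],[0,0,0],[0,0,0],[0,0,0],[0,0,0],[0,0,0]])

```text
t: 3.43
eef_pos: [0.5009, -0.0485, 0.1454]
tcp_rot: [-3.139, -0.0, 1.571]
wrist_force: [0.4, -0.2, 0.5]
gripper_width: 0.0306
```

Run:
```python
from workcell import *; from h import *
s=sense(); go(s,.502,-.050,.147,90)
R=Ro.from_euler('xyz',s["tcp_rot"])
ax=np.array([.546,-.0515]); r=.044
off=.007
for th in np.arange(180,92,-6):
    a=np.radians(th); psi=np.radians(th-90)
    p=ax+r*np.array([np.cos(a),np.sin(a)])+off*np.array([np.cos(psi),np.sin(psi)])
    d=R.inv().apply(np.array([*p,.147])-s["eef_pos"])*100
    T=Ro.from_euler('xyz',[np.pi,0,psi]); print(th,p.round(4),d.round(2),(R.inv()*T).as_rotvec(degrees=True).round(1))
c=camera("side"); cv2.imwrite("pics/side2z.png",cv2.resize(c["img"][120:270,250:410,::-1],None,fx=4,fy=4,interpolation=cv2.INTER_CUBIC))
```

```text
t 3.43 pos [ 0.5009 -0.0485  0.1454] rot [-1.7987e+02 -2.0000e-02  9.0020e+01] F [ 0.4 -0.2  0.5] w 0.0306
lin [-0.15  0.11 -0.16] rot [-0.13 -0.02  0.02]
180 [ 0.502  -0.0445] [ 0.4   0.11 -0.16] [-0.1 -0.   0. ]
174 [ 0.503  -0.0399] [ 0.86  0.2  -0.16] [-0.1 -0.   6. ]
168 [ 0.5044 -0.0355] [ 1.3   0.35 -0.16] [-0.1 -0.  12. ]
162 [ 0.5063 -0.0312] [ 1.73  0.54 -0.16] [-0.1 -0.  18. ]
156 [ 0.5087 -0.0272] [ 2.13  0.77 -0.16] [-0.1  0.  24. ]
150 [ 0.5114 -0.0234] [ 2.51  1.05 -0.16] [-0.1  0.  30. ]
144 [ 0.5145 -0.02  ] [ 2.85  1.36 -0.16] [-0.1  0.  36. ]
138 [ 0.518  -0.0169] [ 3.16  1.71 -0.16] [-0.1  0.  42. ]
132 [ 0.5218 -0.0141] [ 3.44  2.08 -0.16] [-0.1  0.  48. ]
126 [ 0.5258 -0.0118] [ 3.67  2.49 -0.17] [-0.1  0.  54. ]
120 [ 0.5301 -0.0099] [ 3.86  2.91 -0.17] [-0.1  0.  60. ]
114 [ 0.5345 -0.0085] [ 4.    3.36 -0.17] [-0.1  0.1 66. ]
108 [ 0.5391 -0.0075] [ 4.1   3.81 -0.17] [-0.1  0.1 72. ]
102 [ 0.5437 -0.007 ] [ 4.15  4.28 -0.17] [-0.1  0.1 78. ]
96 [ 0.5484 -0.007 ] [ 4.15  4.74 -0.17] [-0.1  0.1 84. ]
```

View pics/side2z.png

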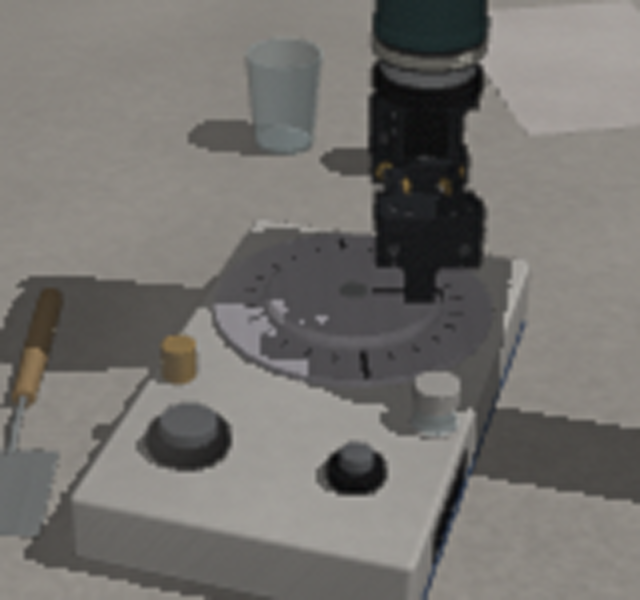

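The fingers straddle the stud without touching it. I start the push along the arc slowly.

send_rows(linear=[[0.4,0.1,0],[0.7,0.15,0],[1.0,0.25,0],[1.3,0.35,0],[1.6,0.5,0],[1.85,0.6,0],[2.1,0.75,0],[2.4,0.95,0],[2.6,1.15,0],[2.85,1.35,0]], rot=[[0,0,0],[0,0,4],[0,0,8],[0,0,12],[0,0,16],[0,0,20],[0,0,24],[0,0,28],[0,0,32],[0,0,36]])

```text
t: 4.32
eef_pos: [0.5149, -0.0207, 0.1475]
tcp_rot: [-3.141, 0.002, 0.939]
wrist_force: [-3.4, -2.6, 1.2]
gripper_width: 0.0298
```

Run:
```python
from workcell import *; from h import *
s=sense(); go(s,.5145,-.020,.147,54); print(s["moment"])
c=camera("side"); cv2.imwrite("pics/side3z.png",cv2.resize(c["img"][120:270,250:410,::-1],None,fx=4,fy=4,interpolation=cv2.INTER_CUBIC))
R=Ro.from_euler('xyz',s["tcp_rot"])
ax=np.array([.546,-.0515]); r=.044
off=.007
for th in np.arange(144,92,-4):
    a=np.radians(th); psi=np.radians(th-90)
    p=ax+r*np.array([np.cos(a),np.sin(a)])+off*np.array([np.cos(psi),np.sin(psi)])
    d=R.inv().apply(np.array([*p,.147])-s["eef_pos"])*100
    T=Ro.from_euler('xyz',[np.pi,0,psi]); print(th,p.round(4),d.round(2),(R.inv()*T).as_rotvec(degrees=True).round(1))
```

```text
t 4.32 pos [ 0.5149 -0.0207  0.1475] rot [-1.7998e+02  9.0000e-02  5.3820e+01] F [-3.4 -2.6  1.2] w 0.0298
lin [ 0.03 -0.07  0.05] rot [-0.02  0.09 -0.18]
[-0.41274578  0.4966852   0.01414159]
144 [ 0.5145 -0.02  ] [ 0.03 -0.07  0.05] [-0.   0.1 -0.2]
140 [ 0.5168 -0.0179] [ 0.34 -0.01  0.05] [-0.   0.1  3.8]
136 [ 0.5192 -0.0159] [0.64 0.07 0.05] [-0.   0.1  7.8]
132 [ 0.5218 -0.0141] [0.94 0.17 0.05] [-0.   0.1 11.8]
128 [ 0.5244 -0.0125] [1.22 0.29 0.05] [-0.   0.1 15.8]
124 [ 0.5272 -0.0111] [1.5  0.43 0.05] [-0.   0.1 19.8]
120 [ 0.5301 -0.0099] [1.77 0.59 0.05] [ 0.   0.1 23.8]
116 [ 0.533  -0.0089] [2.02 0.77 0.05] [ 0.   0.1 27.8]
112 [ 0.536  -0.0081] [2.26 0.96 0.04] [ 0.   0.1 31.8]
108 [ 0.5391 -0.0075] [2.49 1.18 0.04] [ 0.   0.1 35.8]
104 [ 0.5421 -0.0071] [2.7  1.4  0.04] [ 0.   0.1 39.8]
100 [ 0.5453 -0.007 ] [2.9  1.64 0.04] [ 0.   0.1 43.8]
96 [ 0.5484 -0.007 ] [3.08 1.9  0.04] [ 0.   0.1 47.8]
```

View pics/side3z.png

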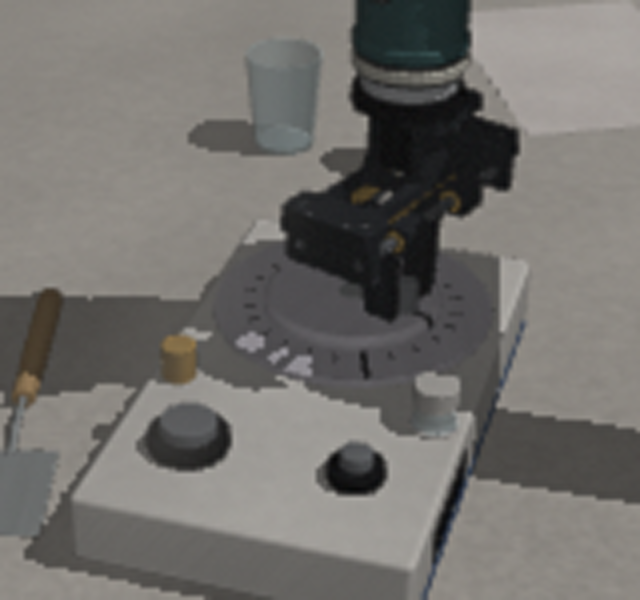

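The push is working: the force is about 4 N and the index has moved to roughly zoomed (430,322). I continue to about 104°, just short of the line.

send_rows(linear=[[0.35,0,0],[0.65,0.05,0],[0.95,0.15,0],[1.2,0.3,0],[1.5,0.45,0],[1.75,0.6,0],[2.0,0.75,0],[2.25,0.95,0],[2.5,1.2,0],[2.6,1.3,0]], rot=[[0,0,4],[0,0,8],[0,0,12],[0,0,16],[0,0,20],[0,0,24],[0,0,28],[0,0,32],[0,0,36],[0,0,38]])

```text
t: 5.2
eef_pos: [0.541, -0.0068, 0.1474]
tcp_rot: [-3.141, 0.001, 0.278]
wrist_force: [-3.6, -0.8, 1.1]
gripper_width: 0.0297
```

Run:
```python
from workcell import *; from h import *
s=sense(); go(s,.5484,-.007,.147,6); print(s["moment"])
for n in ("top","side"):
    c=camera(n); pickle.dump(c,open(f"{n}4.pkl","wb")); r=rectify(c,.07,.546,-.0515,.11,.4); cv2.imwrite(f"pics/{n}4r.png",r[:,:,::-1])
```

```text
t 5.2 pos [ 0.541  -0.0068  0.1474] rot [-1.7998e+02  3.0000e-02  1.5910e+01] F [-3.6 -0.8  1.1] w 0.0297
lin [0.71 0.22 0.04] rot [-0.02  0.03  9.91]
[-0.17325427  0.56440832  0.00421479]
```

View pics/side4r.png

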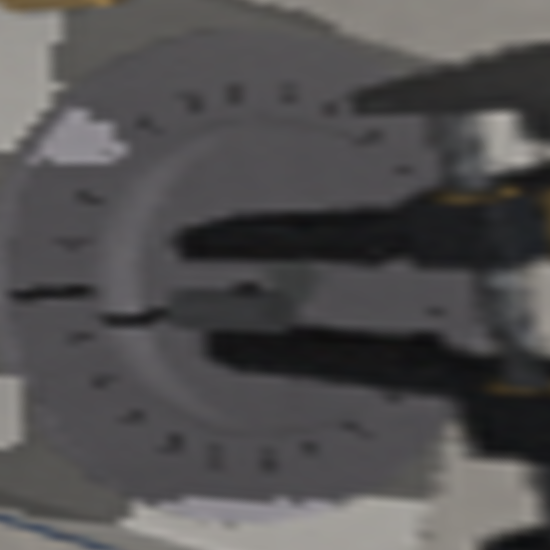

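View pics/top4r.png

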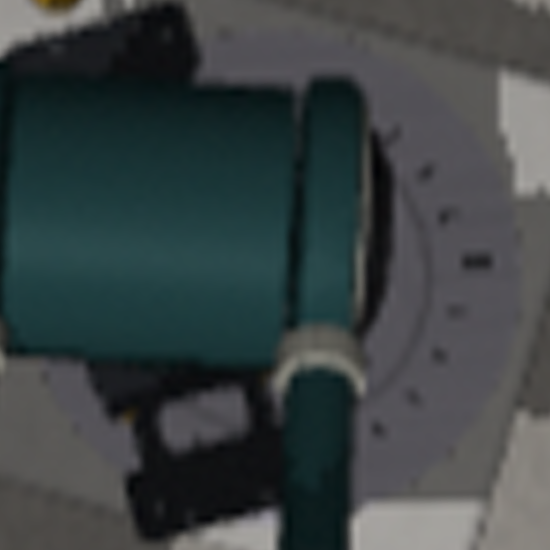

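The rectified side view shows the index end at about (105,320), i.e. φ≈106°. The long line is at (52,293), about 95°, so roughly 11° remain. I push 10° more and look again.

send_rows(linear=[[0.25,0.05,0],[0.45,0.12,0],[0.6,0.17,0],[0.72,0.22,0],[0.72,0.22,0]], rot=[[0,0,3],[0,0,6],[0,0,8],[0,0,10],[0,0,10]])

```text
t: 5.72
eef_pos: [0.5485, -0.0068, 0.1472]
tcp_rot: [-3.141, -0.0, 0.106]
wrist_force: [-2.3, 1.7, 1.9]
gripper_width: 0.0301
```

```bash
cat > m.py <<'E'
from workcell import *; from h import *
import sys
s=sense(); go(s,.5484,-.007,.147,5)
c=camera("side"); k=sys.argv[1]; pickle.dump(c,open(f"side{k}.pkl","wb"))
a=rectify(c,.075,.546,-.0515,.11,.4)[150:400,:250]; b=rectify(c,.0675,.546,-.0515,.11,.4)[150:400,:250]
cv2.imwrite(f"pics/s{k}.png",cv2.resize(np.hstack([a,b])[:,:,::-1],None,fx=1.6,fy=1.6,interpolation=cv2.INTER_CUBIC))
# profile along x at several y : dark line location
for nm,z,r0,r1 in(("idx",.075,.056,.063),("long",.0675,.070,.096)):
    g=cv2.cvtColor(rectify(c,z,.546,-.0515,.11,.2),cv2.COLOR_RGB2GRAY).astype(float)
    out=[]
    for y in np.arange(r0,r1,.001):
        J=int(round((.11-y)/.0002)); I0=int((.11-.008)/.0002)-80; p=g[I0+20:I0+190,J]; w=np.clip(np.median(p)-15-p,0,None)
        if w.sum()>0:
            I=(w*np.arange(len(p))).sum()/w.sum()+I0+20; out.append((round(y,3),round((.11-I*.0002)*1000,1),round(np.degrees(np.arctan2(.11-I*.0002,y))+0,1)))
    print(nm,[(o[0],o[1],round(90-o[2],1)) for o in out])
E
python3 m.py 5
```

```text
t 5.72 pos [ 0.5485 -0.0068  0.1472] rot [-179.96   -0.      6.05] F [-2.3  1.7  1.9] w 0.0301
lin [-0.02  0.02  0.02] rot [-0.04 -0.    1.05]
idx [(np.float64(0.056), np.float64(-6.6), np.float64(96.7)), (np.float64(0.057), np.float64(-6.5), np.float64(96.5)), (np.float64(0.058), np.float64(-6.5), np.float64(96.4)), (np.float64(0.059), np.float64(-6.5), np.float64(96.3)), (np.float64(0.06), np.float64(-6.6), np.float64(96.3)), (np.float64(0.061), np.float64(-6.7), np.float64(96.3)), (np.float64(0.062), np.float64(-6.8), np.float64(96.3))]
long [(np.float64(0.07), np.float64(-6.9), np.float64(95.6)), (np.float64(0.071), np.float64(-6.7), np.float64(95.4)), (np.float64(0.072), np.float64(-6.5), np.float64(95.2)), (np.float64(0.073), np.float64(-6.4), np.float64(95.0)), (np.float64(0.074), np.float64(-6.4), np.float64(94.9)), (np.float64(0.075), np.float64(-6.4), np.float64(94.9)), (np.float64(0.076), np.float64(-6.2), np.float64(94.7)), (np.float64(0.077), np.float64(-6.1), np.float64(94.5)), (np.float64(0.078), np.float64(-6.2), np.float64(94.5)), (np.float64(0.079), np.float64(-6.4)
[... 230 characters left out ...]
p.float64(94.9)), (np.float64(0.084), np.float64(-7.2), np.float64(94.9)), (np.float64(0.085), np.float64(-7.1), np.float64(94.8)), (np.float64(0.086), np.float64(-7.1), np.float64(94.7)), (np.float64(0.087), np.float64(-7.1), np.float64(94.7)), (np.float64(0.088), np.float64(-7.2), np.float64(94.7)), (np.float64(0.089), np.float64(-7.2), np.float64(94.6)), (np.float64(0.09), np.float64(-7.2), np.float64(94.6)), (np.float64(0.091), np.float64(-7.3), np.float64(94.6)), (np.float64(0.092), np.float64(-7.5), np.float64(94.7)), (np.float64(0.093), np.float64(-7.7), np.float64(94.8)), (np.float64(0.094), np.float64(-8.0), np.float64(94.8)), (np.float64(0.095), np.float64(-8.2), np.float64(94.9))]
```

View pics/s5.png

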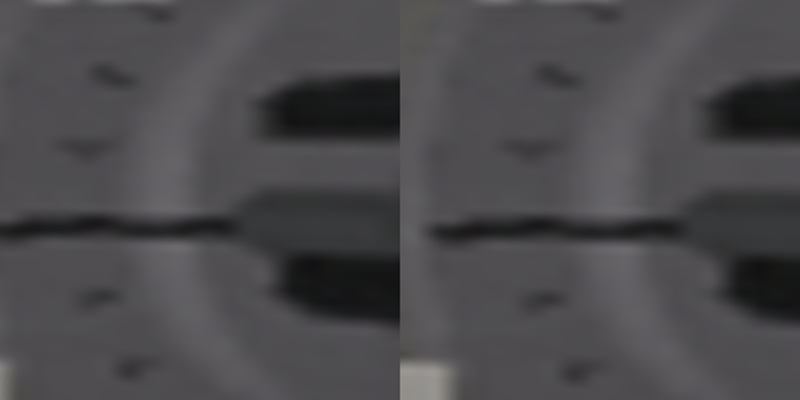

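Index and line are now nearly collinear, with about 1.5° to go (index 96.3°, line 94.8°). I nudge 1 mm more, back off to centre the stud between the fingers, and lift.

send_rows(linear=[[0.05,0.02,0],[0.1,0.02,0],[0.1,0.02,0],[-0.1,0,0],[-0.4,-0.05,0],[-0.65,-0.05,0],[-0.65,-0.05,0]], rot=[[0,0,1],[0,0,1],[0,0,1],[0,0,1],[0,0,1],[0,0,0],[0,0,0]])

```text
t: 6.35
eef_pos: [0.5418, -0.0075, 0.1467]
tcp_rot: [3.141, -0.0, 0.106]
wrist_force: [0.4, -0.1, -0.3]
gripper_width: 0.0302
```

```bash
python3 m.py 6 | sed 's/np.float64//g'
```

```text
t 6.35 pos [ 0.5418 -0.0075  0.1467] rot [ 1.7998e+02 -2.0000e-02  6.0800e+00] F [ 0.4 -0.1 -0.3] w 0.0302
lin [ 0.67  0.02 -0.03] rot [ 0.02 -0.02  1.08]
idx [((0.056), (-5.3), (95.4)), ((0.057), (-5.4), (95.4)), ((0.058), (-5.5), (95.4)), ((0.059), (-5.6), (95.5)), ((0.06), (-5.7), (95.5)), ((0.061), (-5.8), (95.4)), ((0.062), (-5.9), (95.4))]
long [((0.07), (-6.5), (95.3)), ((0.071), (-6.4), (95.2)), ((0.072), (-6.4), (95.1)), ((0.073), (-6.4), (95.0)), ((0.074), (-6.4), (95.0)), ((0.075), (-6.4), (94.8)), ((0.076), (-6.2), (94.7)), ((0.077), (-6.1), (94.6)), ((0.078), (-6.3), (94.6)), ((0.079), (-6.4), (94.6)), ((0.08), (-6.8), (94.8)), ((0.081), (-7.0), (94.9)), ((0.082), (-7.1), (95.0)), ((0.083), (-7.2), (95.0)), ((0.084), (-7.2), (94.9)), ((0.085), (-7.1), (94.8)), ((0.086), (-7.1), (94.7)), ((0.087), (-7.1), (94.7)), ((0.088), (-7.1), (94.6)), ((0.089), (-7.1), (94.6)), ((0.09), (-7.2), (94.6)), ((0.091), (-7.3), (94.6)), ((0.092), (-7.5), (94.7)), ((0.093), (-7.7), (94.8)), ((0.094), (-8.0), (94.9)), ((0.095), (-8.2), (94.9))]
```

View pics/s6.png

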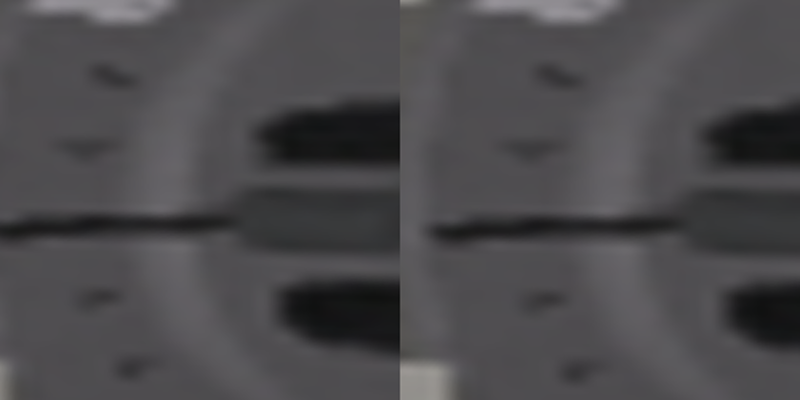

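They now line up within about 0.6°, and the stud is free between the fingers. I lift straight up and then look at the start button again.

send_rows(linear=[[0,0,-1.5],[0,0,-3.5],[0,0,-6],[0,0,-8],[0,0,-8]], rot=[[0,0,0],[0,0,0],[0,0,0],[0,0,0],[0,0,0]])

```text
t: 6.82
eef_pos: [0.545, -0.0076, 0.2317]
tcp_rot: [3.14, -0.009, 0.105]
wrist_force: [1.0, -1.1, 0.8]
gripper_width: 0.0299
```

Run:
```python
from workcell import *; from h import *
s=sense(); go(s,.6515,.116,.20,-17)
for n in ("top","side"):
    c=camera(n); pickle.dump(c,open(f"{n}7.pkl","wb"))
    r=rectify(c,.082,.62,.10,.1,.4); cv2.imwrite(f"pics/{n}7b.png",r[:,:,::-1])
```

```text
t 6.82 pos [ 0.545  -0.0076  0.2317] rot [179.91  -0.51   6.  ] F [ 1.  -1.1  0.8] w 0.0299
lin [ 11.85 -11.18   3.26] rot [-2.0e-02 -5.3e-01  2.3e+01]
```

View pics/top7b.png

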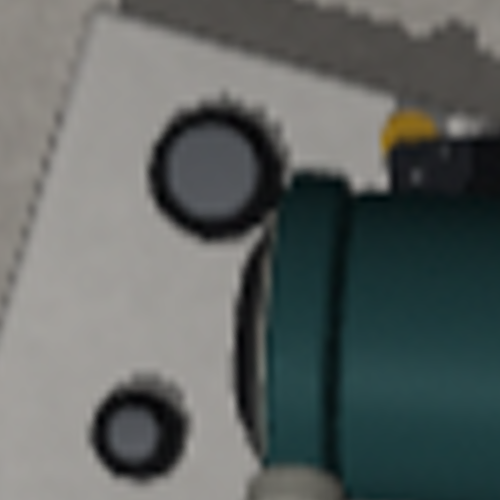

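View pics/side7b.png

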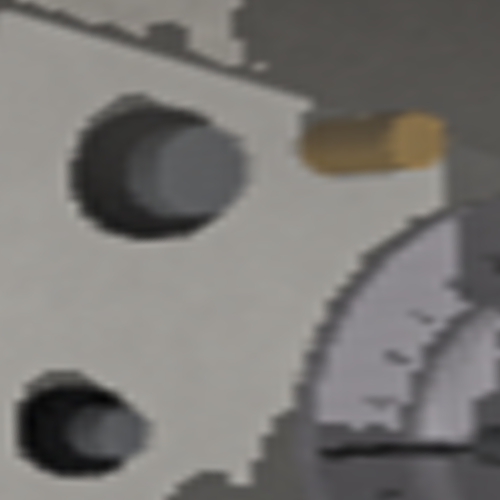

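The top view puts START at (0.651, 0.115) and the side view at y≈0.121, so I aim for 0.117. That is well inside the 38 mm button. The dial line still looks collinear at (400,448). I move across with the fingers closed.

send_rows(linear=[[2.4,-2.2,0],[4.8,-4.4,0],[7.2,-6.6,0.5],[9.6,-8.8,1.5],[11,-10.2,2.2],[12.1,-11.2,3],[12.1,-11.2,3],[12.1,-11.2,3],[12.1,-11.2,3]], rot=[[0,0,0],[0,0,0],[0,0,0],[0,0,0],[0,0,0],[0,0,0],[0,0,0],[0,0,0],[0,0,0]], gripper=0)

```text
t: 7.67
eef_pos: [0.6496, 0.1161, 0.1953]
tcp_rot: [3.141, 0.003, 0.105]
wrist_force: [0.2, -0.7, -0.3]
gripper_width: 0.0011
```

Run:
```python
from workcell import *; from h import *
s=sense(); go(s,.6512,.117,.15,6)
c=camera("side"); cv2.imwrite("pics/side8z.png",cv2.resize(c["img"][130:280,250:410,::-1],None,fx=4,fy=4,interpolation=cv2.INTER_CUBIC))
```

```text
t 7.67 pos [0.6496 0.1161 0.1953] rot [1.7997e+02 1.6000e-01 6.0100e+00] F [ 0.2 -0.7 -0.3] w 0.0011
lin [ 0.18 -0.08  4.53] rot [0.03 0.16 0.01]
```

View pics/side8z.png

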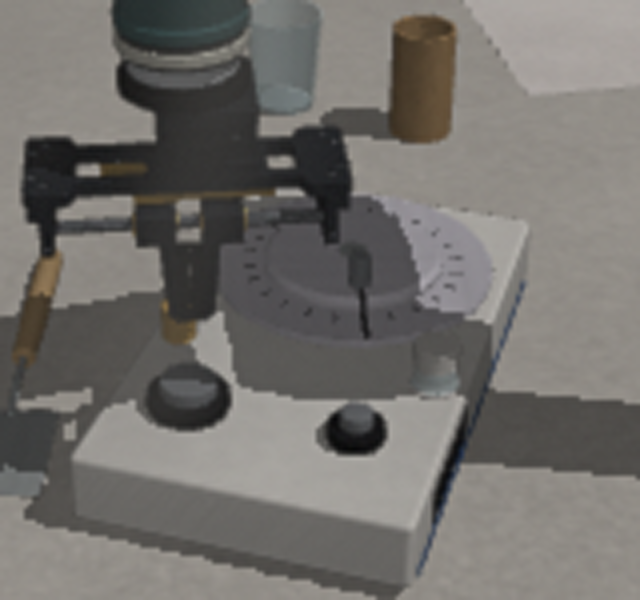

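The closed fingers are above START, the end pieces of the gripper hang clear, and the index still meets the long line. I go down to just above the button.

send_rows(linear=[[0,0,1.5],[0,0,3],[0,0,4],[0,0,4.6],[0,0,4.6]], rot=[[0,0,0],[0,0,0],[0,0,0],[0,0,0],[0,0,0]])

```text
t: 8.13
eef_pos: [0.6494, 0.1159, 0.1492]
tcp_rot: [3.141, 0.003, 0.104]
wrist_force: [-0.4, 0.5, 0.2]
gripper_width: 0.0005
```

Run:
```python
from workcell import *; from h import *
s=sense(); go(s,.6512,.117,.14,6)
c=camera("side"); cv2.imwrite("pics/side9z.png",cv2.resize(c["img"][130:280,250:410,::-1],None,fx=4,fy=4,interpolation=cv2.INTER_CUBIC))
```

```text
t 8.13 pos [0.6494 0.1159 0.1492] rot [1.7999e+02 1.7000e-01 5.9600e+00] F [-0.4  0.5  0.2] w 0.0005
lin [ 0.2  -0.09  0.92] rot [ 0.01  0.17 -0.04]
```

View pics/side9z.png

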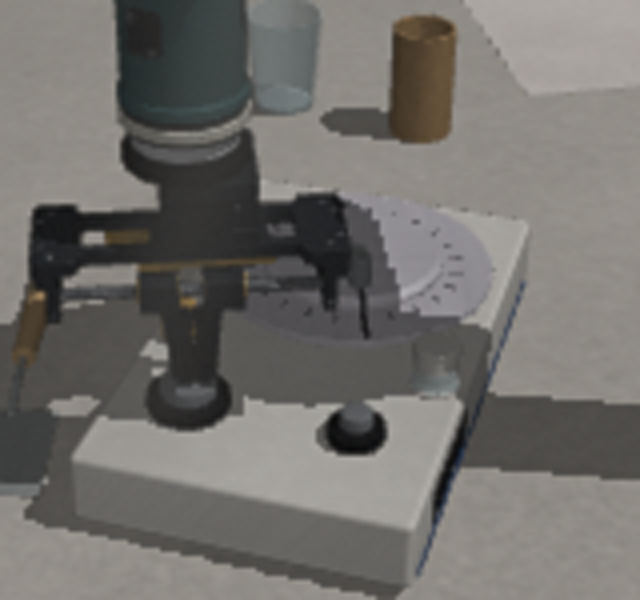

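The fingertips are centred over START at zoomed (190,385). I press down gently.

send_rows(linear=[[0,0,0.3],[0,0,0.5],[0,0,0.7],[0,0,0.85],[0,0,0.95],[0,0,0.95],[0,0,0.95]], rot=[[0,0,0],[0,0,0],[0,0,0],[0,0,0],[0,0,0],[0,0,0],[0,0,0]])

```text
t: 8.77
eef_pos: [0.6513, 0.1167, 0.142]
tcp_rot: [3.141, -0.002, 0.105]
wrist_force: [1.8, -0.9, 3.0]
gripper_width: 0.0005
```

send_rows(linear=[[0,0,0.1],[0,0,0.2],[0,0,0.2],[0,0,0.2]], rot=[[0,0,0],[0,0,0],[0,0,0],[0,0,0]])

```text
t: 9.1
eef_pos: [0.6514, 0.1167, 0.1404]
tcp_rot: [3.142, -0.002, 0.105]
wrist_force: [0.2, -1.0, 7.7]
gripper_width: 0.0002
```

send_rows(linear=[[0,0,0.1],[0,0,0.15],[0,0,0.15],[0,0,0.15]], rot=[[0,0,0],[0,0,0],[0,0,0],[0,0,0]])

```text
t: 9.43
eef_pos: [0.6514, 0.1167, 0.1403]
tcp_rot: [3.141, -0.002, 0.105]
wrist_force: [-2.8, -1.5, 14.0]
gripper_width: 0.0004
```

The force rose to 14 N with no further movement, so the button is on its stop. I release it and retreat.

send_rows(linear=[[0,0,-0.3],[0,0,-0.8],[0,0,-1.5],[0,0,-3],[0,0,-5],[0,0,-8],[0,0,-11],[0,0,-14],[0,0,-16],[0,0,-16]], rot=[[0,0,0],[0,0,0],[0,0,0],[0,0,0],[0,0,0],[0,0,0],[0,0,0],[0,0,0],[0,0,0],[0,0,0]])

```text
t: 10.27
eef_pos: [0.6525, 0.1172, 0.3034]
tcp_rot: [-3.141, -0.008, 0.105]
wrist_force: [0.8, -0.2, -0.6]
gripper_width: 0.0005
```

```bash
python3 m.py 10 | sed 's/np.float64//g' | cut -c1-400
python3 - <<'E'
from workcell import *; from h import *
c=camera("side"); cv2.imwrite("pics/side11z.png",cv2.resize(c["img"][130:280,250:410,::-1],None,fx=4,fy=4,interpolation=cv2.INTER_CUBIC))
c=camera("top"); cv2.imwrite("pics/top11.png",c["img"][:,:,::-1])
E
```

```text
t 10.27 pos [0.6525 0.1172 0.3034] rot [-179.96   -0.45    6.01] F [ 0.8 -0.2 -0.6] w 0.0005
lin [-11.77  11.27  15.55] rot [-0.04 -0.45  1.01]
idx [((0.056), (-5.3), (95.4)), ((0.057), (-5.4), (95.4)), ((0.058), (-5.5), (95.4)), ((0.059), (-5.6), (95.4)), ((0.06), (-5.7), (95.4)), ((0.061), (-5.8), (95.4)), ((0.062), (-5.8), (95.4))]
long [((0.07), (-6.5), (95.3)), ((0.071), (-6.4), (95.1)), ((0.072), (-6.4), (95.1)), ((0.073), (-6.4), (95.0)), ((0.074), (-6.4), (94.9)), ((0.075), (-6.3), (94.8)), ((0.076), (-6.2), (94.7)), ((0.077), (-6.2), (94.6)), ((0.078), (-6.3), (94.6)), ((0.079), (-6.5), (94.7)), ((0.08), (-6.8), (94.9)), ((0.081), (-7.0), (94.9)), ((0.082), (-7.1), (95.0)), ((0.083), (-7.2), (94.9)), ((0.084), (-7.1),
```

View pics/side11z.png

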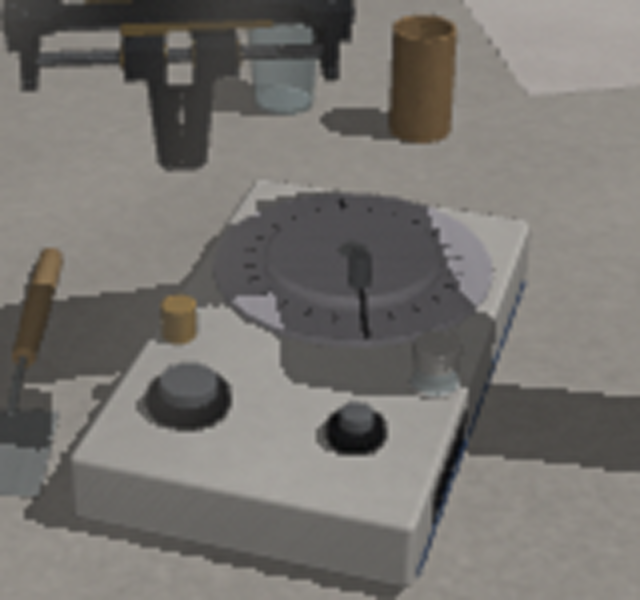

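View pics/s10.png

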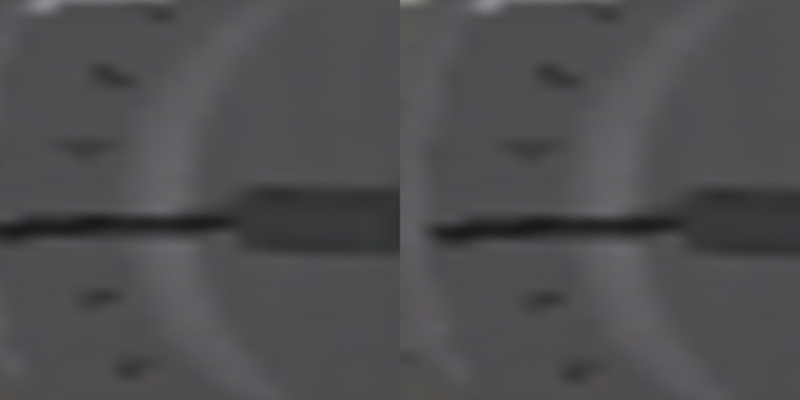

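View pics/top11.png

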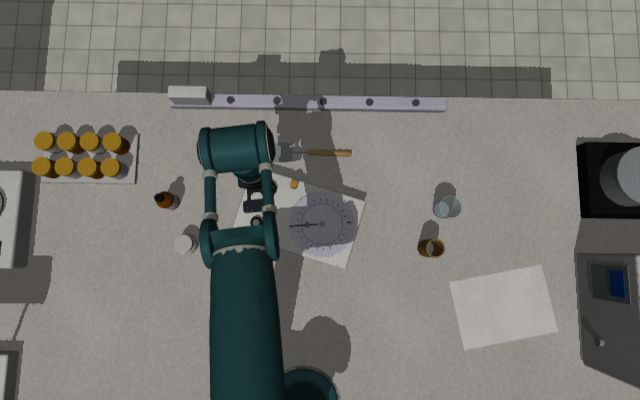

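The index sits on the long line, both buttons are up, nothing has moved and the gripper is clear. I hand in the job.

Run:
```python
from workcell import *
print(close_job())
```

```text
the job is handed in; nothing more can be done
None
```

I turned the dial to the long line, pressed START fully and let it come back up, then handed the job in at about 10.5 s. No verdict was reported.

- **Dial:** I pushed the stud about 85° clockwise with one finger of the loosely open gripper. The force was about 3–4 N on the three occasions I read it during the push. In the last picture the index was at 95.4° and the long line at 94.8°, under 1 mm apart at the rim.
- **START button:** I pressed it with closed fingertips until the force rose to 14 N with no further movement, which I took as fully down. The fingertips were then about 76 mm above the table, where fully down should be. I did not read the button's travel directly.
- **Final state:** The last pictures show both buttons up, and the gripper clear at z ≈ 0.30 m. The jars and glassware I could see were where they started. The arm hid part of the desk in the top view, so I checked that area only in the side view.
- **One disagreement:** The two cameras differed by about 6 mm on START's y position (0.115 and 0.121 m). I aimed at 0.117 m, well inside the 38 mm button.

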